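# Set the drum drive's speed dial to the red setting pin and start it

### The arm

A 6-joint arm with a two-finger parallel gripper is mounted at the origin on a cart in front of the work surface, level with it; the furniture and walls round the work are solid. World frame = base frame: x ahead of the robot, y to its left, z up, the work surface at z = 0. Lengths are in mm, angles in rad, forces in N, time in s.
With the tool pointing down it reaches from about 350 to 800 mm from the base axis. Payload 7.3 kg.
Tool frame: the origin (TCP) lies midway between the tips of the shut fingers; the grasp point (between the pads) lies 19 mm behind it (manip.pinch_z is the distance from the TCP to the grasp point, in mm); z points along the fingers, y is the line along which they close (so a half turn about z gives the same grasp; the last joint's range is limited). The gripper opens to 85 mm and grips with 20 to 120 N. Pads are 22 mm wide; open, the fingers measure 114 mm over their backs; the gripper's body (76 mm by 85 mm) begins 54 mm behind the grasp point. The pads swing forward as they close: fully open they stand 13 mm farther back than shut.
Start: joints at [-1.335, 0.342, 1.524, -0, 1.275, -0.146], TCP at [195.634, -487.208, 231.322] pointing down, gripper open.
Joint ranges: [-2.53, 2.53], [-0.77, 2.02], [0.04, 2.7], [-1, 4.14], [0.28, 2.66], [-3.11, 3.11]. Speed limits (rad/s): [2.57, 2.57, 3.14, 3.14, 3.14, 3.14].

### API

Orientations are given as a unit quaternion [x, y, z, w].
In Python, from cell import manip, vision gives the robot as it stands.
- The arm moves only by the tool send_rows, never from a script. Its argument "moves" is a list of rows, each a list of 3 entries, a list of its own where there are three numbers: the shift along the tool's x, y, z in cm, then the turn, a rotation vector about the tool's x, y, z in rad, then the closure, from -1 (fully open) to 1 (shut). A call has 1 to 10 rows; each row shifts and turns the commanded pose from where the row before left it, along the tool's axes as they then stand; what a row does not reach is not made up. A row lasts 1/12 s, in which the tool goes at most 41.7 mm and 7.16 degrees, less where a joint would pass 70% of its speed; a pose out of reach is approached as far as the arm can. A call is refused whole if a number of a shift passes 4.17 or a number of a turn 0.125, either way. A call with a gripper value outside its range is refused whole. The fingers move at their own pace and stop on an object; "squeeze" is the grip in N (left out, the last holds). Time passes only in rows, so rows that do not move let the fingers close. It gives the time, the measured TCP pose, the force, the opening and the grip force at its end, in the units of the state.
- manip.read_state(): the state, without advancing time (a new reading comes with each control period).
- vision.capture(name): name is "side" or "top"; returns a dict with "pixels" (420x560x3 uint8, blue, green, red), "intrinsics" (3x3 intrinsics, pixels), "rvec" (rotation vector, rad) and "tvec" (3), from world to camera coordinates, as OpenCV has them. Camera axes: x right, y down, z forward; pixel columns grow to the right and rows downward; lengths in mm; the calibration is good to about 2 mm. A picture is of the moment at which its call begins. There is no depth.
- manip.job_done(): hands the job in; it is judged then, once.
Trained networks look in a picture, given as the dict that the camera call returned (one of the last four; its "shot" number tells which), for a name from the list of things; names that differ only in an ending like _2 or _b are one class to them, and where a whole thing is asked for, a point or a joint stands for the part that bears it (a point fixed in the world has none). Each returns a list of dicts, best first, with "conf" (0 to 1); they miss things now and then, are a little off and sometimes report something else, mostly with a low value. They report only what shows in the picture. A call takes as long as a camera call.
- vision.regions_of(target, picture): "mask" (420x560 bool, what is visible of it) and "bbox" ([left, top, right, bottom] in pixels, round what is visible of it).
The state is a dict: "time": time; "qpos": joint angles; "qvel": joint speeds; "joint_torque": joint torques, N m; "position": TCP position; "tool_rot": TCP orientation; "contact_force": force on the tool from outside, world axes, zero at the start; "torque": the same for the moment, N m; "gripper_width": opening from 0.0 (shut) to 1.0 (fully open); "finger_force": force on a finger pad.
Only numpy, scipy, OpenCV 4.12 (cv2) and the standard library are available. Lean on these libraries where they do the work, as an engineer would, in place of code of your own. Each camera call takes 0.05 s, during which the arm holds its last target. There are 200 camera calls.

### The job

Set the speed controller for the drum: push the dial round by its upright peg with the fingertips, gently and without gripping it, until the dial's index line points at the red setting pin on the scale (not the blue one). Only then press the green start button fully down with the fingertips and let it come up again, leaving the dial at its setting. Leave everything else on the bench, and the loose nut on the controller, where it is.

Things in the scene. Friction and masses are not known exactly. Their poses are not given: they have to be found in the camera images.
- controller: Blue speed controller box, fixed to the bench, 130 x 220 x 45 mm (x, y, z) with a grey top plate; origin at the centre of its underside. The dial axis stands at (0, 45 mm) in its own x, y; the green button at (-20, -72) mm. A loose nut lies on its top beyond the button.
- dial (a joint): Angle of the dial in rad, growing counter-clockwise seen from above; at 0 the index line points along the controller's +x (away from the robot) and the peg stands on the near side. Stops at -1.7 and 1.7. The dial stays where it is left; friction is 0.06 N m, so about 2 N at the peg turns it.
- dial_centre (a point): Centre of the dial's flat top face, on its vertical axis. The dial is a pale silver-white metal disc of 90 mm diameter, its top face 56.5 mm above the bench, with one black radial index line, 4.5 mm wide, on it. The black scale ring around it (122 mm diameter, top 48 mm above the bench) has white lines every 10 degrees and is turned differently each time.
- index_point (a point): The point that the dial's index line points at: 55.5 mm from the dial axis along the index line, over the scale ring (10.5 mm beyond the dial's rim); turns with the dial. The setting pins stand at this same distance from the axis.
- peg_top (a point): Centre of the top of the dial's upright black push peg: 15 mm diameter (20 mm at its foot), 30 mm tall above the dial's face, 31 mm from the dial axis, exactly opposite the index line; turns with the dial.
- red_pin: Red setting pin in the scale ring, 10 mm diameter, 4.5 mm high, its origin at the centre of its foot, 55.5 mm from the dial axis. The target: it may be to the left or the right of the index line.
- blue_pin: Blue setting pin, like the red one; another setting, not wanted.
- start (a joint): Travel of the green start button in m: 0 up, 0.006 fully down. A spring returns it; fully down takes 5 N.
- start_top (a point): Centre of the top face of the green start button (30 mm diameter); it is pressed straight down.
- nut: Loose silver flanged nut, 24 x 24 x 9 mm, lying on top of the controller beyond the button; origin at its underside. Leave it there.
- bowl: Black bowl, 130 mm diameter, 50 mm tall, standing on the bench to the right; leave it.
- solder_spool: Spool of solder wire, 50 mm diameter, 26 mm tall, on the bench to the left; leave it.
- tape_black: Roll of black tape, 66 mm diameter, 18 mm tall, on the bench to the left; leave it.
- jar_green: Jar with green content and black lid, 55 mm diameter, 71 mm tall, on the bench behind the controller; leave it.
- marker: White marker pen with black cap, 128 mm long, lying on the bench to the left; leave it.

How it is judged:
By the outcome, as a careful person would: the job done as asked, in the order asked, and still so for the second after the job is handed in, with the robot touching nothing.
It also fails if it takes over 42 s, if anything falls off the work surface, if the arm or the gripper's body presses on something with over 40 N, if the wrist force passes 120 N, or if a joint passes its speed limit or range.

## Working session

There is one attempt and no reset: what is moved stays moved. The work goes in short steps, Python scripts to look and compute and a tool call to move; the robot and the scene stay as the last step left them, time stands still between calls to the robot, and variables do not carry over. Pictures are saved under pics/ and viewed, at most 10 in all, crops included, and the job is handed in when it is done.

Besides the shell and the picture viewer there is one more tool, called after ">>>" by a JSON object that holds its "name" and its "arguments", one argument or row to a line. send_rows: Moves the arm, as the interface text tells. Its arguments: {"type":"object","properties":{"moves":{"type":"array","items":{"type":"array"}},"squeeze":{"type":"number"}},"required":["moves"]}

```bash
mkdir -p pics; cat > h.py <<'E'
import numpy as np, cv2
from cell import manip, vision
def cam(p):
    R=cv2.Rodrigues(np.array(p["rvec"],float))[0]; return R,np.array(p["tvec"],float).ravel(),np.array(p["intrinsics"],float)
def ray(p,uv,z):
    R,t,K=cam(p); d=R.T@np.linalg.inv(K)@np.array([uv[0],uv[1],1.]); o=-R.T@t
    return o+d*(z-o[2])/d[2]
def proj(p,X):
    R,t,K=cam(p); c=(K@(R@np.array(X,float).T+t[:,None])); return (c[:2]/c[2]).T
def cen(p,n):
    r=vision.regions_of(n,p)
    if not r: return None
    m=r[0]["mask"]; v,u=np.nonzero(m); return r[0]["conf"],u.mean(),v.mean(),m.sum(),r[0]["bbox"]
E
python3 - <<'E'
from h import *
for n in("top","side"):
    p=vision.capture(n); cv2.imwrite(f"pics/{n}0.png",p["pixels"]); R,t,K=cam(p); print(n,-R.T@t,K[0,0])
    for o,z in(("dial",56),("red_pin",52),("blue_pin",52),("start",50),("peg_top",70),("controller",45),("nut",50)):
        c=cen(p,o); print(o,c, None if c is None else ray(p,c[1:3],z).round(1))
print(manip.read_state())
E
```

```text
top [ 408.07850618   77.43359649 1334.42902699] 481.61851682070375
dial (0.96, np.float64(264.7441037735849), np.float64(227.34669811320754), np.int64(848), [246.1, 211.6, 281.5, 243.2]) [535.4  83.5  56. ]
red_pin None None
blue_pin None None
start (0.56, np.float64(306.68), np.float64(242.01333333333332), np.int64(75), [300.0, 237.1, 311.2, 247.1]) [495.5 -28.   50. ]
peg_top (0.66, np.float64(264.5806451612903), np.float64(227.4884792626728), np.int64(868), [247.1, 211.0, 287.1, 247.7]) [533.7  83.9  70. ]
controller (0.42, np.float64(317.0), np.float64(220.82857142857142), np.int64(35), [313.7, 218.0, 320.0, 224.5]) [552.6 -57.6  45. ]
nut (0.43, np.float64(264.71016166281754), np.float64(227.45496535796767), np.int64(866), [250.4, 209.2, 280.9, 244.9]) [535.8  83.6  50. ]
side [ 547.00765115 -510.69281215  875.96853378] 399.4152963190236
dial (0.66, np.float64(248.45687645687644), np.float64(202.43123543123542), np.int64(858), [232.0, 189.1, 264.9, 216.8]) [534.5  78.7  56. ]
red_pin None None
blue_pin None None
start (0.46, np.float64(231.6639344262295), np.float64(238.54918032
[... 414 characters left out ...]
03136e+00,  3.41967115e-01,  1.52410692e+00, -2.80884421e-05,
        1.27537249e+00, -1.45996870e-01]), 'qvel': array([-1.96028714e-05, -1.17233246e-03,  1.18460928e-03, -2.62429943e-04,
       -1.16713176e-03, -1.55899087e-03]), 'joint_torque': array([-3.25699011e-04, -4.33512497e+01, -2.46262515e+01, -3.12255988e-04,
        2.99830663e-04, -1.16976824e-05]), 'position': array([ 195.61148331, -487.22132035,  231.33617052]), 'tool_rot': array([ 9.81836706e-01,  1.89727902e-01, -1.01443139e-05,  7.35922720e-05]), 'contact_force': array([-0.26024827,  0.59403479,  0.55246165]), 'torque': array([ 0.04189504, -0.02638061,  0.0308137 ]), 'finger_force': 0.0, 'gripper_width': 1.0002721129837908}
```

View pics/top0.png

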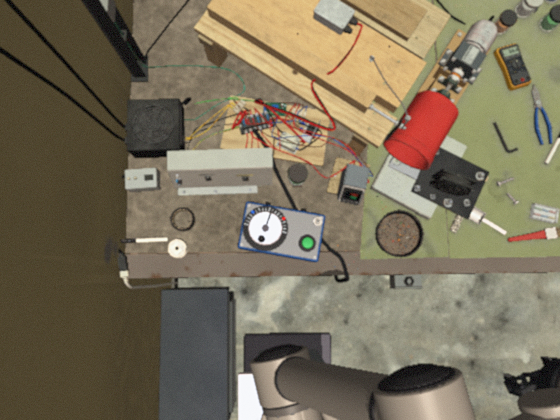

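View pics/side0.png

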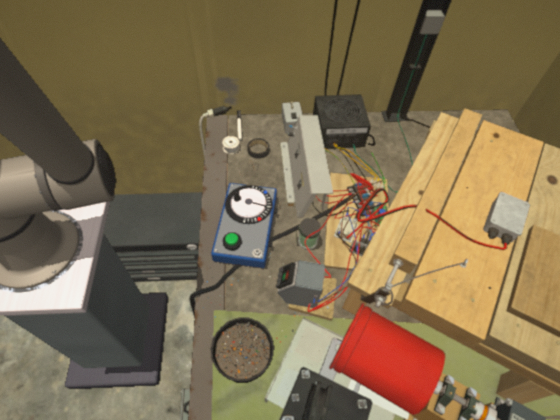

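The top view shows the controller around (282,231), with the dial at (265,228) and the button at (307,242). The side view shows the dial at (248,203) and the button at (232,239). Next I'll rectify the scale plane from both views.

```bash
cat >> h.py <<'E'
def rect(p,z=50,c=(535,83),h=70,s=5):
    # up = +x, left = +y
    W=np.array([[c[0]+h,c[1]+h,z],[c[0]+h,c[1]-h,z],[c[0]-h,c[1]-h,z],[c[0]-h,c[1]+h,z]],float)
    n=2*h*s; H=cv2.getPerspectiveTransform(proj(p,W).astype(np.float32),np.float32([[0,0],[n,0],[n,n],[0,n]]))
    return cv2.warpPerspective(p["pixels"],H,(n,n),flags=cv2.INTER_CUBIC)
E
python3 - <<'E'
from h import *
a=[]
for n in("top","side"):
    p=vision.capture(n); im=rect(p,50,(525,35),130,3); im=cv2.resize(im,(400,400)) ; a.append(im)
    # finer numeric: button centre by green colour
    hsv=cv2.cvtColor(p["pixels"],cv2.COLOR_BGR2HSV)
    b=proj(p,[[495,-27,50]])[0]
    g=(cv2.inRange(hsv,(45,120,60),(80,255,255))>0); v,u=np.nonzero(g); k=np.hypot(u-b[0],v-b[1])<15
    print(n,"button",k.sum(),u[k].mean(),v[k].mean(),[ray(p,(u[k].mean(),v[k].mean()),z).round(1) for z in(45,52)])
    bl=(cv2.inRange(hsv,(100,100,40),(125,255,255))>0)
    cv2.imwrite(f"pics/z_{n}.png",rect(p,49,(535,83),70,4))
cv2.imwrite("pics/rect0.png",np.hstack(a))
x=[cv2.imread(f"pics/z_{n}.png")for n in("top","side")]
cv2.imwrite("pics/z.png",cv2.resize(np.hstack(x),(800,400)))
E
```

```text
top button 106 307.10377358490564 242.3679245283019 [array([494.9, -29.5,  45. ]), array([494.4, -28.9,  52. ])]
side button 129 231.02325581395348 238.54263565891472 [array([490.6, -18.7,  45. ]), array([491. , -22.8,  52. ])]
```

View pics/z.png

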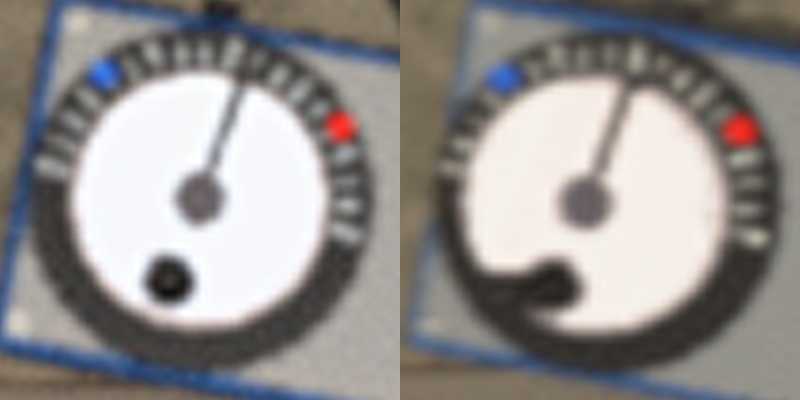

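View pics/rect0.png

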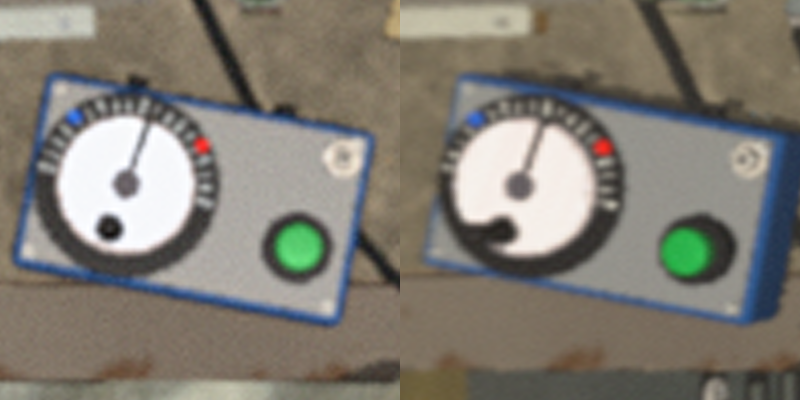

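Dial axis ≈ (535,82.5). The index is at about -19° and the red pin, on the right, at about -63°, so the dial must turn about 44° clockwise. The button is at ≈ (493,-28). I'll push the peg straight along the chord with the shut fingers.

>>> {"name": "send_rows", "arguments": {
  "moves": [
    [[2.4,-2.05,0],[0,0,0],1],
    [[2.4,-2.05,0],[0,0,0],1],
    [[2.4,-2.05,0],[0,0,0],1],
    [[2.4,-2.05,0],[0,0,0],1],
    [[2.4,-2.05,0],[0,0,0],1],
    [[2.4,-2.05,0],[0,0,0],1],
    [[2.4,-2.05,0],[0,0,0],1],
    [[2.4,-2.05,0],[0,0,0],1],
    [[2.4,-2.05,0],[0,0,0],1],
    [[2.4,-2.05,0],[0,0,0],1]
  ],
  "squeeze": 20
}}

```text
time: 1.73
position: [342.4, -206.2, 231.5]
tool_rot: [0.982, 0.19, 0.0, 0.0]
contact_force: [1.0, -0.4, 0.2]
gripper_width: -0.002
finger_force: 0.0
```

>>> {"name": "send_rows", "arguments": {
  "moves": [
    [[2.4,-2.05,0],[0,0,0],1],
    [[2.4,-2.05,0],[0,0,0],1],
    [[2.4,-2.05,0],[0,0,0],1],
    [[2.4,-2.05,0],[0,0,0],1],
    [[2.4,-2.05,0],[0,0,0],1],
    [[2.4,-2.05,0],[0,0,0],1],
    [[2.4,-2.05,0],[0,0,0],1],
    [[2.4,-2.05,0],[0,0,0],1],
    [[2.4,-2.05,0],[0,0,0],1],
    [[2.4,-2.05,0],[0,0,0],1]
  ]
}}

```text
time: 2.57
position: [488.8, 73.7, 231.4]
tool_rot: [0.982, 0.19, 0.0, 0.0]
contact_force: [0.8, 0.2, 0.3]
gripper_width: -0.002
finger_force: 0.0
```

>>> {"name": "send_rows", "arguments": {
  "moves": [
    [[0,0,0.5],[0,0,-0.059],1],
    [[0,0,0.5],[0,0,-0.059],1],
    [[0,0,0.5],[0,0,-0.059],1],
    [[0,0,0.5],[0,0,-0.059],1],
    [[0,0,0.5],[0,0,-0.059],1],
    [[0,0,0.5],[0,0,-0.059],1],
    [[0,0,0.5],[0,0,-0.059],1],
    [[0,0,0.5],[0,0,-0.059],1],
    [[0,0,0],[0,0,0],1],
    [[0,0,0],[0,0,0],1]
  ]
}}

```text
time: 3.4
position: [488.2, 72.1, 191.2]
tool_rot: [0.911, 0.413, -0.0, -0.0]
contact_force: [-0.1, 0.1, -0.5]
gripper_width: 0.002
finger_force: 0.0
```

>>> {"name": "send_rows", "arguments": {
  "moves": [
    [[0,0,2.0],[0,0,0],1],
    [[0,0,2.0],[0,0,0],1],
    [[0,0,2.0],[0,0,0],1],
    [[0,0,2.0],[0,0,0],1],
    [[0,0,2.0],[0,0,0],1],
    [[0,0,1.0],[0,0,0],1],
    [[0,0,1.0],[0,0,0],1],
    [[0,0,0],[0,0,0],1]
  ]
}}

```text
time: 4.07
position: [487.7, 72.1, 70.1]
tool_rot: [0.91, 0.414, -0.001, -0.0]
contact_force: [-0.9, -0.4, 0.0]
gripper_width: -0.001
finger_force: 0.0
```

>>> {"name": "send_rows", "arguments": {
  "moves": [
    [[0.25,0,0],[0,0,0],1],
    [[0.25,0,0],[0,0,0],1],
    [[0.2,0,0],[0,0,0],1],
    [[0.2,0,0],[0,0,0],1],
    [[0.2,0,0],[0,0,0],1],
    [[0.2,0,0],[0,0,0],1],
    [[0,0,0],[0,0,0],1]
  ]
}}

```text
time: 4.65
position: [496.6, 82.2, 71.3]
tool_rot: [0.91, 0.414, -0.0, -0.0]
contact_force: [-2.3, -1.3, 1.4]
gripper_width: 0.005
finger_force: 1.2
```

```bash
python3 - <<'E'
from h import *
x=[rect(vision.capture(n),50,(525,80),80,5) for n in("top","side")]
cv2.imwrite("pics/a1.png",cv2.resize(np.hstack(x),(800,400),interpolation=cv2.INTER_AREA))
E
```

```text
(no output)
```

View pics/a1.png

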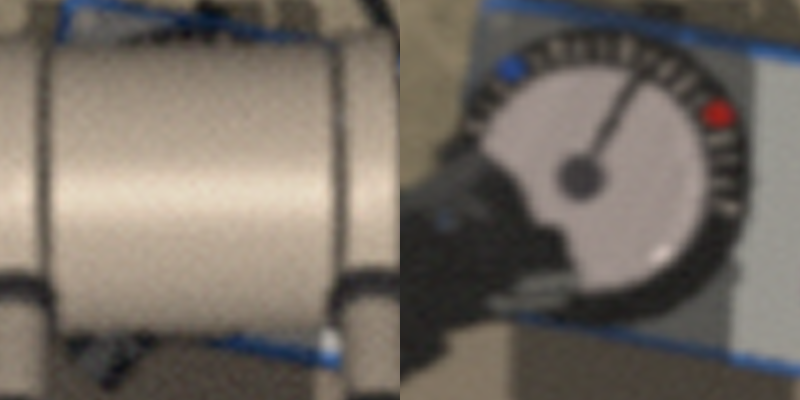

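The side view (right) shows the index at about (637,80), the red pin at (719,114), and the fingertips on the peg. The dial has turned slightly. I'll write a numeric measurement from the side view.

```bash
cat >> h.py <<'E'
def meas(p,a0,ctr=None,s=6,h=70):
    c=(535,82); im=rect(p,56.5,c,h,s); g=cv2.cvtColor(im,cv2.COLOR_BGR2GRAY).astype(float); hsv=cv2.cvtColor(p["pixels"],cv2.COLOR_BGR2HSV)
    q=proj(p,[[535,82,52]])[0]
    def blob(lo,hi):
        m=np.zeros(hsv.shape[:2],bool)
        for l,u in zip(lo,hi): m|=cv2.inRange(hsv,l,u)>0
        v,u=np.nonzero(m); k=np.hypot(u-q[0],v-q[1])<30
        w=hsv[v[k],u[k],1].astype(float); return ray(p,((u[k]*w).sum()/w.sum(),(v[k]*w).sum()/w.sum()),51.3)
    red=blob([(0,130,70),(172,130,70)],[(8,255,255),(180,255,255)])
    if ctr is None: ctr=c
    yy,xx=np.mgrid[:2*h*s,:2*h*s]; X=c[0]+h-(yy+.5)/s; Y=c[1]+h-(xx+.5)/s
    dx,dy=X-ctr[0],Y-ctr[1]; r=np.hypot(dx,dy); a=np.arctan2(dy,dx)
    pts=[]
    for R in np.arange(15,39,1.):
        th=np.radians(np.arange(a0-18,a0+18,.5)); px=np.float32(h*s-s*(ctr[1]-c[1]+R*np.sin(th))-.5)[None]; py=np.float32(h*s-s*(ctr[0]-c[0]+R*np.cos(th))-.5)[None]
        v=cv2.remap(g.astype(np.float32),px,py,cv2.INTER_LINEAR)[0]; w=np.clip(np.median(v)-v-15,0,None)
        if w.sum()>0:
            i=w.argmax(); sl=slice(max(0,i-16),i+17); t=(th[sl]*w[sl]).sum()/w[sl].sum(); pts.append((ctr[0]+R*np.cos(t),ctr[1]+R*np.sin(t)))
    P=np.float32(pts); vx,vy,x0,y0=cv2.fitLine(P,cv2.DIST_HUBER,0,.01,.01).ravel()
    if vx*np.cos(np.radians(a0))+vy*np.sin(np.radians(a0))<0: vx,vy=-vx,-vy
    off=vx*(red[1]-y0)-vy*(red[0]-x0)   # + : red is ccw of line
    ax=-vy*(ctr[0]-x0)+vx*(ctr[1]-y0)
    return dict(index=np.degrees(np.arctan2(vy,vx)),red=red.round(1),red_off_mm=off,remain_deg=np.degrees(np.arcsin(off/55.5)),ctr_off=ax,
      red_dir=np.degrees(np.arctan2(red[1]-ctr[1],red[0]-ctr[0])),red_r=np.hypot(red[0]-ctr[0],red[1]-ctr[1]))
E
python3 - <<'E'
from h import *
p=vision.capture("side")
# dial centre from hough on rectified side at 56.5
im=rect(p,56.5,(535,82),70,6); g=cv2.medianBlur(cv2.cvtColor(im,cv2.COLOR_BGR2GRAY),5)
c=cv2.HoughCircles(g,cv2.HOUGH_GRADIENT,1,200,param1=60,param2=15,minRadius=255,maxRadius=285)[0][0]
ctr=(535+70-c[1]/6,82+70-c[0]/6); print(ctr,c[2]/6)
print(meas(p,-28)); print(meas(p,-28,ctr))
E
```

```text
Traceback (most recent call last):
TypeError: 'NoneType' object is not subscriptable
```

```bash
python3 - <<'E'
from h import *
p=vision.capture("side")
print(meas(p,-28)); print(meas(p,-28,(536,81)));print(meas(p,-28,(535,80)))
E
```

```text
{'index': np.float32(-28.165268), 'red': array([559.5,  32.1,  51.3]), 'red_off_mm': np.float64(-32.45775048879141), 'remain_deg': np.float64(-35.790580922805425), 'ctr_off': np.float32(-0.056898117), 'red_dir': np.float64(-63.8277325844155), 'red_r': np.float64(55.57521331638576)}
{'index': np.float32(-28.41791), 'red': array([559.5,  32.1,  51.3]), 'red_off_mm': np.float64(-32.34744638334006), 'remain_deg': np.float64(-35.65032146137822), 'ctr_off': np.float32(-0.5496073), 'red_dir': np.float64(-64.3098640079043), 'red_r': np.float64(54.23859011253606)}
{'index': np.float32(-28.276957), 'red': array([559.5,  32.1,  51.3]), 'red_off_mm': np.float64(-32.407146104572014), 'remain_deg': np.float64(-35.726203216204276), 'ctr_off': np.float32(-1.85571), 'red_dir': np.float64(-62.88800989568675), 'red_r': np.float64(53.78750367600056)}
```

>>> {"name": "send_rows", "arguments": {
  "moves": [
    [[0.2,0,0],[0,0,0],1],
    [[0.2,0,0],[0,0,0],1],
    [[0.2,0,0],[0,0,0],1],
    [[0.2,0,0],[0,0,0],1],
    [[0.2,0,0],[0,0,0],1],
    [[0.2,0,0],[0,0,0],1],
    [[0.2,0,0],[0,0,0],1],
    [[0.1,0,0],[0,0,0],1],
    [[0,0,0],[0,0,0],1]
  ]
}}

```text
time: 5.6
position: [507.3, 93.4, 71.3]
tool_rot: [0.91, 0.414, 0.0, 0.0]
contact_force: [-0.9, -0.1, -0.4]
gripper_width: -0.001
finger_force: 0.5
```

```bash
python3 - <<'E'
from h import *
p=vision.capture("side")
for a in(-50,-56): print(meas(p,a))
E
```

```text
{'index': np.float32(-57.733727), 'red': array([559.1,  31.6,  51.3]), 'red_off_mm': np.float64(-6.042021899330411), 'remain_deg': np.float64(-6.249906890734198), 'ctr_off': np.float32(0.4385233), 'red_dir': np.float64(-64.39698563398444), 'red_r': np.float64(55.85052891717867)}
{'index': np.float32(-57.73579), 'red': array([559.1,  31.6,  51.3]), 'red_off_mm': np.float64(-6.041277478862119), 'remain_deg': np.float64(-6.2491337891589644), 'ctr_off': np.float32(0.43727303), 'red_dir': np.float64(-64.39698563398444), 'red_r': np.float64(55.85052891717867)}
```

>>> {"name": "send_rows", "arguments": {
  "moves": [
    [[0.08,0,0],[0,0,0],1],
    [[0.08,0,0],[0,0,0],1],
    [[0.08,0,0],[0,0,0],1],
    [[0,0,0],[0,0,0],1],
    [[0,0,0],[0,0,0],1]
  ]
}}

```text
time: 6.07
position: [508.8, 94.9, 71.4]
tool_rot: [0.91, 0.414, 0.0, 0.0]
contact_force: [-0.1, -1.9, -0.4]
gripper_width: 0.002
finger_force: 0.8
```

```bash
python3 - <<'E'
from h import *
for i in range(2):
    p=vision.capture("side"); print(meas(p,-62))
E
```

```text
{'index': np.float32(-60.820625), 'red': array([559.6,  32.2,  51.3]), 'red_off_mm': np.float64(-1.7467451175532958), 'remain_deg': np.float64(-1.8035613139489057), 'ctr_off': np.float32(1.0702839), 'red_dir': np.float64(-63.725805109080426), 'red_r': np.float64(55.58115892491465)}
{'index': np.float32(-60.73056), 'red': array([559.4,  32. ,  51.3]), 'red_off_mm': np.float64(-2.0386031370396314), 'remain_deg': np.float64(-2.1050385077765883), 'ctr_off': np.float32(1.123189), 'red_dir': np.float64(-63.98927611470043), 'red_r': np.float64(55.621710014445554)}
```

>>> {"name": "send_rows", "arguments": {
  "moves": [
    [[0.05,0,0],[0,0,0],1],
    [[0.05,0,0],[0,0,0],1],
    [[0,0,0],[0,0,0],1],
    [[0,0,0],[0,0,0],1]
  ]
}}

```text
time: 6.5
position: [509.1, 95.8, 71.3]
tool_rot: [0.91, 0.414, 0.0, 0.0]
contact_force: [-0.1, -1.8, 0.7]
gripper_width: -0.001
finger_force: 0.9
```

```bash
python3 - <<'E'
from h import *
for i in range(2):
    p=vision.capture("side"); print(meas(p,-62))
E
```

```text
{'index': np.float32(-62.8471), 'red': array([559.6,  32.2,  51.3]), 'red_off_mm': np.float64(-0.010648512335198035), 'remain_deg': np.float64(-0.010993059795371591), 'ctr_off': np.float32(0.81152153), 'red_dir': np.float64(-63.69495801776453), 'red_r': np.float64(55.56215508560215)}
{'index': np.float32(-62.891422), 'red': array([559.4,  32. ,  51.3]), 'red_off_mm': np.float64(-0.22863478956085714), 'remain_deg': np.float64(-0.23603325304579825), 'ctr_off': np.float32(0.8120165), 'red_dir': np.float64(-63.96318464181377), 'red_r': np.float64(55.63603646315498)}
```

>>> {"name": "send_rows", "arguments": {
  "moves": [
    [[-0.5,0,0],[0,0,0],1],
    [[-0.5,0,0],[0,0,0],1],
    [[0,0,-1.5],[0,0,0],1],
    [[0,0,-2.0],[0,0,0],1],
    [[-3.5,1,0],[0,0,0],1],
    [[-3.5,2,0],[0,0,0],1],
    [[-3.0,3,0],[0,0,0],1],
    [[-2,3,0],[0,0,0],1],
    [[0,3,0],[0,0,0],1],
    [[0,0,0],[0,0,0],1]
  ]
}}

```text
time: 7.43
position: [517.0, -84.8, 106.9]
tool_rot: [0.911, 0.412, 0.002, 0.002]
contact_force: [0.1, 0.1, 0.9]
gripper_width: -0.003
finger_force: 0.0
```

```bash
python3 - <<'E'
from h import *
x=[]
for n in("side","side","top"):
    p=vision.capture(n)
    try: print(n,meas(p,-62))
    except Exception as e: print(e)
    if len(x)<1 or n=="top": x.append(rect(p,52,(520,50),110,5))
cv2.imwrite("pics/a2.png",cv2.resize(np.hstack(x),(800,400),interpolation=cv2.INTER_AREA))
E
```

```text
side {'index': np.float32(-125.27588), 'red': array([559. ,  32.5,  51.3]), 'red_off_mm': np.float64(16.832149540735372), 'remain_deg': np.float64(17.65483314865873), 'ctr_off': np.float32(-31.328686), 'red_dir': np.float64(-64.16775131833954), 'red_r': np.float64(55.007440384181315)}
side {'index': np.float32(-90.357155), 'red': array([558.5,  32.2,  51.3]), 'red_off_mm': np.float64(11.332095112689823), 'remain_deg': np.float64(11.781612095762247), 'ctr_off': np.float32(-12.439139), 'red_dir': np.float64(-64.77698427783396), 'red_r': np.float64(55.054856886711576)}
top {'index': np.float32(-60.677402), 'red': array([560. ,  33.9,  51.3]), 'red_off_mm': np.float64(-1.3394803682511522), 'remain_deg': np.float64(-1.382955395502863), 'ctr_off': np.float32(0.39600086), 'red_dir': np.float64(-62.512343093677686), 'red_r': np.float64(54.199563971397104)}
```

View pics/a2.png

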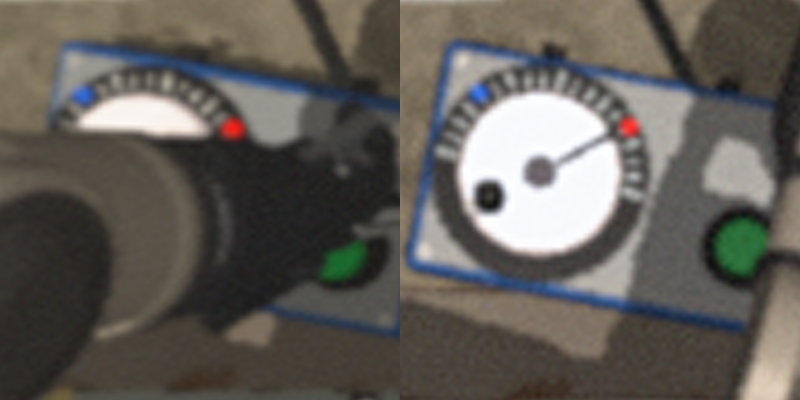

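The top view (right) shows the index line ending near (612,134) and the red pin at (629,128), so they are nearly aligned. I'll refine this using the disc centre over several shots.

```bash
python3 - <<'E'
from h import *
for i in range(5):
    p=vision.capture("top"); s=6;c=(535,82);h=70
    im=rect(p,56.5,c,h,s); hsv=cv2.cvtColor(im,cv2.COLOR_BGR2HSV)
    m=cv2.inRange(hsv,(0,0,190),(180,40,255)); n,l,st,ce=cv2.connectedComponentsWithStats(m); k=l[420,520] or l[520,420]
    cn,_=cv2.findContours((l==k).astype(np.uint8),cv2.RETR_EXTERNAL,cv2.CHAIN_APPROX_NONE)
    (x,y),r=cv2.minEnclosingCircle(cn[0]); e=cv2.fitEllipse(cv2.convexHull(max(cn,key=len)))
    ctr=(c[0]+h-e[0][1]/s,c[1]+h-e[0][0]/s); d=meas(p,-61,ctr)
    print(np.round(ctr,2),np.round(np.array(e[1])/s,1),{k:np.round(v,2) for k,v in d.items()})
E
```

```text
[534.48  83.16] [88.3 88.7] {'index': np.float32(-60.75), 'red': array([560.4,  33.9,  51.3]), 'red_off_mm': np.float64(-0.98), 'remain_deg': np.float64(-1.01), 'ctr_off': np.float32(0.49), 'red_dir': np.float64(-62.25), 'red_r': np.float64(55.62)}
[534.5   83.17] [88.3 88.8] {'index': np.float32(-60.8), 'red': array([560. ,  33.9,  51.3]), 'red_off_mm': np.float64(-1.29), 'remain_deg': np.float64(-1.33), 'ctr_off': np.float32(0.47), 'red_dir': np.float64(-62.62), 'red_r': np.float64(55.48)}
[534.5   83.13] [88.3 88.7] {'index': np.float32(-60.85), 'red': array([560. ,  33.9,  51.3]), 'red_off_mm': np.float64(-1.29), 'remain_deg': np.float64(-1.34), 'ctr_off': np.float32(0.4), 'red_dir': np.float64(-62.6), 'red_r': np.float64(55.44)}
[534.48  83.19] [88.3 88.7] {'index': np.float32(-60.86), 'red': array([560. ,  33.9,  51.3]), 'red_off_mm': np.float64(-1.27), 'remain_deg': np.float64(-1.31), 'ctr_off': np.float32(0.43), 'red_dir': np.float64(-62.62), 'red_r': np.float64(55.51)}
[534.48  83.13] [88.3 88.7] {'index': np.float32(-60.79), 'red': array([560.2,  34.3,  51.3]), 'red_off_mm': np.float64(-0.98), 'remain_deg': np.float64(-1.01), 'ctr_off': np.float32(0.45), 'red_dir': np.float64(-62.28), 'red_r': np.float64(55.19)}
```

About 1° still to go clockwise. I'll return behind the peg and nudge it.

>>> {"name": "send_rows", "arguments": {
  "moves": [
    [[0,-3,0],[0,0,0],1],
    [[2,-3,0],[0,0,0],1],
    [[3,-3,0],[0,0,0],1],
    [[3.5,-2,0],[0,0,0],1],
    [[3.5,-1,0],[0,0,0],1],
    [[0,0,0],[0,0,0],1],
    [[0,0,0],[0,0,0],1]
  ]
}}

```text
time: 8.42
position: [502.3, 90.4, 106.3]
tool_rot: [0.909, 0.416, 0.0, 0.0]
contact_force: [-0.3, 0.4, -0.9]
gripper_width: 0.001
finger_force: 0.0
```

```bash
python3 - <<'E'
from h import *
s=[]
for i in range(3):
    vision.capture("side"); s.append(manip.read_state()["position"])
print(np.array(s).round(2)); m=np.mean(s,0); print("along n",m[0]*.659+m[1]*.752,"prev",509.1*.659+95.8*.752-10)
E
```

```text
[[501.86  89.14 106.16]
 [501.74  88.28 106.13]
 [501.76  87.72 106.15]]
along n 397.14025906199964 prev 397.53850000000006
```

Consistent with the earlier contact pose. Down, then forward 10 mm plus a nudge.

>>> {"name": "send_rows", "arguments": {
  "moves": [
    [[0,0,1],[0,0,0],1],
    [[0,0,1],[0,0,0],1],
    [[0,0,1],[0,0,0],1],
    [[0,0,0.5],[0,0,0],1],
    [[0.3,0,0],[0,0,0],1],
    [[0.3,0,0],[0,0,0],1],
    [[0.2,0,0],[0,0,0],1],
    [[0.1,0,0],[0,0,0],1],
    [[0.1,0,0],[0,0,0],1],
    [[0,0,0],[0,0,0],1]
  ]
}}

```text
time: 9.4
position: [509.2, 95.8, 71.6]
tool_rot: [0.91, 0.414, 0.0, 0.0]
contact_force: [-0.2, -1.1, -0.1]
gripper_width: 0.003
finger_force: 0.2
```

```bash
python3 - <<'E'
from h import *
for i in range(3):
    p=vision.capture("side"); d=meas(p,-63); print({k:np.round(v,2) for k,v in d.items()})
s=manip.read_state(); print(s["position"],s["contact_force"])
E
```

```text
{'index': np.float32(-63.59), 'red': array([559.3,  32.4,  51.3]), 'red_off_mm': np.float64(0.53), 'remain_deg': np.float64(0.55), 'ctr_off': np.float32(0.79), 'red_dir': np.float64(-63.86), 'red_r': np.float64(55.24)}
{'index': np.float32(-63.36), 'red': array([559.2,  32.2,  51.3]), 'red_off_mm': np.float64(0.16), 'remain_deg': np.float64(0.17), 'ctr_off': np.float32(0.88), 'red_dir': np.float64(-64.1), 'red_r': np.float64(55.33)}
{'index': np.float32(-63.28), 'red': array([559.4,  32.4,  51.3]), 'red_off_mm': np.float64(0.34), 'remain_deg': np.float64(0.35), 'ctr_off': np.float32(0.89), 'red_dir': np.float64(-63.84), 'red_r': np.float64(55.25)}
[509.02779372  95.8578289   71.46212284] [-0.90697241 -0.23605584 -0.18433602]
```

The index is aligned within about 0.5°. Next: retract, rise, and move over the button.

>>> {"name": "send_rows", "arguments": {
  "moves": [
    [[-0.5,0,0],[0,0,0],1],
    [[-0.5,0,0],[0,0,0],1],
    [[0,0,-1.5],[0,0,0],1],
    [[0,0,-2.0],[0,0,0],1],
    [[-2.35,1.75,0],[0,0,0],1],
    [[-2.35,1.75,0],[0,0,0],1],
    [[-2.35,1.75,0],[0,0,0],1],
    [[-2.35,1.75,0],[0,0,0],1],
    [[0,0,0],[0,0,0],1],
    [[0,0,0],[0,0,0],1]
  ]
}}

```text
time: 10.38
position: [492.9, -30.0, 106.3]
tool_rot: [0.911, 0.413, -0.0, -0.0]
contact_force: [0.7, 0.5, -0.9]
gripper_width: 0.0
finger_force: 0.0
```

```bash
python3 - <<'E'
from h import *
p=vision.capture("side"); print(manip.read_state()["position"])
p=vision.capture("top"); d=meas(p,-61,(534.5,83.15)); print(d)
cv2.imwrite("pics/a3.png",np.hstack([cv2.resize(rect(q,55,(520,30),110,5),(400,400),interpolation=cv2.INTER_AREA) for q in (vision.capture("side"),p)]))
E
```

```text
[492.97999634 -28.99481557 106.27514436]
{'index': np.float32(-64.519424), 'red': array([560.3,  34. ,  51.3]), 'red_off_mm': np.float64(1.5418325563267476), 'remain_deg': np.float64(1.591925499952976), 'ctr_off': np.float32(-0.637846), 'red_dir': np.float64(-62.27078387532527), 'red_r': np.float64(55.552786325909906)}
```

View pics/a3.png

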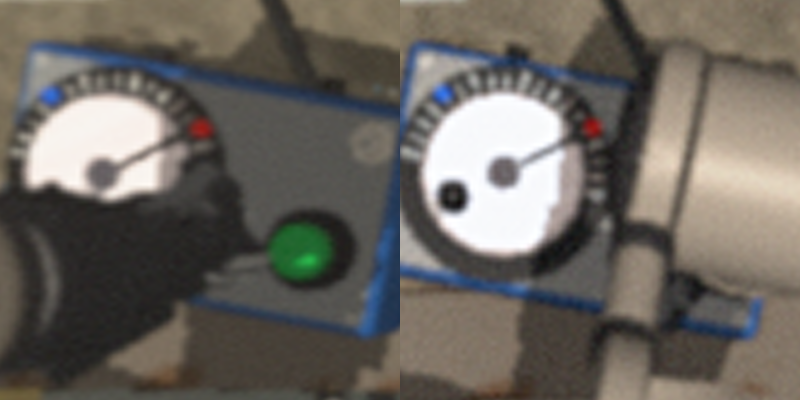

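The side view (left) shows the line aimed at the red pin (202,129), with the fingertips over the button (300,250). Nothing is near the nut (372,140). Descending.

>>> {"name": "send_rows", "arguments": {
  "moves": [
    [[0,0,1.0],[0,0,0],1],
    [[0,0,1.0],[0,0,0],1],
    [[0,0,1.0],[0,0,0],1],
    [[0,0,0.5],[0,0,0],1],
    [[0,0,0.3],[0,0,0],1],
    [[0,0,0.2],[0,0,0],1],
    [[0,0,0.2],[0,0,0],1],
    [[0,0,0],[0,0,0],1]
  ]
}}

```text
time: 11.2
position: [493.2, -28.4, 64.2]
tool_rot: [0.91, 0.414, -0.0, -0.0]
contact_force: [-0.6, 1.1, 2.9]
gripper_width: -0.004
finger_force: 1.5
```

>>> {"name": "send_rows", "arguments": {
  "moves": [
    [[0,0,0.1],[0,0,0],1],
    [[0,0,0.1],[0,0,0],1],
    [[0,0,0],[0,0,0],1]
  ]
}}

```text
time: 11.45
position: [493.4, -28.5, 62.5]
tool_rot: [0.91, 0.414, 0.0, 0.0]
contact_force: [-2.4, 1.9, 4.4]
gripper_width: -0.001
finger_force: 2.0
```

>>> {"name": "send_rows", "arguments": {
  "moves": [
    [[0,0,0.1],[0,0,0],1],
    [[0,0,0],[0,0,0],1],
    [[0,0,0],[0,0,0],1]
  ]
}}

```text
time: 11.7
position: [493.4, -28.6, 61.4]
tool_rot: [0.91, 0.414, 0.0, 0.0]
contact_force: [-2.5, 2.2, 3.9]
gripper_width: -0.001
finger_force: 2.3
```

>>> {"name": "send_rows", "arguments": {
  "moves": [
    [[0,0,0.1],[0,0,0],1],
    [[0,0,0],[0,0,0],1],
    [[0,0,0],[0,0,0],1]
  ]
}}

```text
time: 11.95
position: [493.5, -28.6, 61.0]
tool_rot: [0.91, 0.414, 0.0, 0.0]
contact_force: [-3.1, 3.3, 11.2]
gripper_width: -0.002
finger_force: 5.4
```

>>> {"name": "send_rows", "arguments": {
  "moves": [
    [[0,0,0.1],[0,0,0],1],
    [[0,0,0],[0,0,0],1],
    [[0,0,0],[0,0,0],1]
  ]
}}

```text
time: 12.2
position: [493.5, -28.6, 60.8]
tool_rot: [0.91, 0.414, 0.0, 0.0]
contact_force: [-7.1, 3.1, 20.0]
gripper_width: -0.002
finger_force: 9.7
```

A hard stop at z≈61 with 20 N, so the button is fully down. I'll release it and leave.

>>> {"name": "send_rows", "arguments": {
  "moves": [
    [[0,0,-0.3],[0,0,0],1],
    [[0,0,-0.5],[0,0,0],1],
    [[0,0,-1],[0,0,0],1],
    [[0,0,-2],[0,0,0],1],
    [[0,0,-3],[0,0,0],1],
    [[0,0,-3],[0,0,0],1],
    [[0,0,-3],[0,0,0],1],
    [[-2,2.5,0],[0,0,0],1],
    [[-2,2.5,0],[0,0,0],1],
    [[-2,2.5,0],[0,0,0],1]
  ]
}}

```text
time: 13.03
position: [511.1, -124.4, 188.7]
tool_rot: [0.91, 0.415, 0.001, 0.001]
contact_force: [0.4, -0.7, 0.3]
gripper_width: -0.0
finger_force: 0.0
```

>>> {"name": "send_rows", "arguments": {
  "moves": [
    [[-2,2.5,0],[0,0,0],1],
    [[-2,2.5,0],[0,0,0],1],
    [[-2,2.5,0],[0,0,0],1],
    [[-2,2.5,0],[0,0,0],1],
    [[-2,2.5,0],[0,0,0],1],
    [[-2,2,0],[0,0,0],1],
    [[0,0,0],[0,0,0],1],
    [[0,0,0],[0,0,0],1]
  ]
}}

```text
time: 13.7
position: [540.5, -310.5, 187.0]
tool_rot: [0.911, 0.413, -0.0, -0.0]
contact_force: [-0.1, -0.2, 0.0]
gripper_width: 0.001
finger_force: 0.0
```

```bash
python3 - <<'E'
from h import *
a=[]
for n,c in(("side",None),("top",(534.5,83.15))):
    p=vision.capture(n); d=meas(p,-62,c); print(n,{k:np.round(v,2) for k,v in d.items()})
    a.append(cv2.resize(rect(p,55,(520,30),110,5),(400,400),interpolation=cv2.INTER_AREA))
cv2.imwrite("pics/a4.png",np.hstack(a)); print(manip.read_state()["position"])
E
```

```text
h.py:26: RuntimeWarning: invalid value encountered in scalar divide
  w=hsv[v[k],u[k],1].astype(float); return ray(p,((u[k]*w).sum()/w.sum(),(v[k]*w).sum()/w.sum()),51.3)
Traceback (most recent call last):
  File "h.py", line 37, in meas
    P=np.float32(pts); vx,vy,x0,y0=cv2.fitLine(P,cv2.DIST_HUBER,0,.01,.01).ravel()
                                   ~~~~~~~~~~~^^^^^^^^^^^^^^^^^^^^^^^^^^^^
cv2.error: OpenCV(4.12.0) /io/opencv/modules/imgproc/src/linefit.cpp:618: error: (-215:Assertion failed) npoints2 >= 0 || npoints3 >= 0 in function 'fitLine'
```

The side view is blocked by the arm, so I'll use the top view.

```bash
python3 - <<'E'
from h import *
for i in range(3):
    p=vision.capture("top"); d=meas(p,-62,(534.5,83.15)); print({k:np.round(v,2) for k,v in d.items()})
cv2.imwrite("pics/a4.png",rect(p,55,(530,30),120,2.5.__int__() if 0 else 2))
E
```

```text
{'index': np.float32(-63.83), 'red': array([560. ,  33.9,  51.3]), 'red_off_mm': np.float64(0.83), 'remain_deg': np.float64(0.86), 'ctr_off': np.float32(-0.33), 'red_dir': np.float64(-62.63), 'red_r': np.float64(55.46)}
{'index': np.float32(-63.81), 'red': array([560. ,  33.9,  51.3]), 'red_off_mm': np.float64(0.82), 'remain_deg': np.float64(0.84), 'ctr_off': np.float32(-0.35), 'red_dir': np.float64(-62.6), 'red_r': np.float64(55.45)}
{'index': np.float32(-63.68), 'red': array([560. ,  33.9,  51.3]), 'red_off_mm': np.float64(0.75), 'remain_deg': np.float64(0.78), 'ctr_off': np.float32(-0.28), 'red_dir': np.float64(-62.61), 'red_r': np.float64(55.46)}
```

View pics/a4.png

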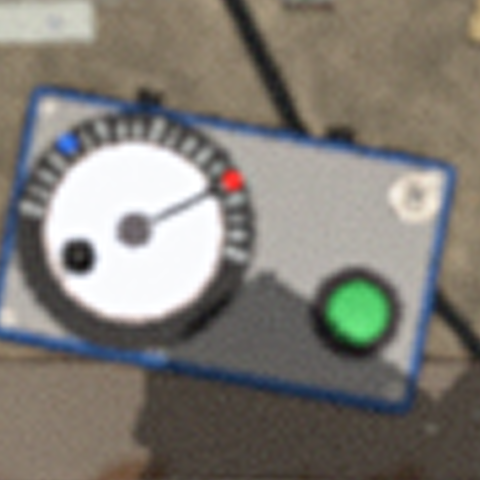

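The top view shows the index line ending at the red pin (232,181), the button up at (358,312), and the nut untouched at (413,196). Handing in.

```bash
python3 -c "
from cell import manip
print(manip.job_done())"
```

```text
the job is handed in; nothing more can be done
None
```

The dial's index line points at the red pin to within about 1°, the green button was then pressed to its stop and released, and the nut is where it was; I handed the job in at about 14 s of the 42 s limit.

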